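# Lock the bayonet cap of the loaded filter housing

## Task

The filter housing with the orange cap has a fresh membrane in it but its bayonet cap is still unlocked. Push the orange cap straight down against its spring, turn it a quarter turn clockwise (seen from above) while it is down, and let go so that the spring lifts it into its seat and it stays locked. The housing with the blue cap is not loaded yet: leave its cap as it is.

Things in the scene. Friction and masses are not known exactly. Their poses are not given: they have to be found in the camera images.
- filter_orange_grip (a point): ORANGE cap: 69 mm disc with an upright bar handle, 60 long, 12 thick, 34 high, turning in an 82 mm aluminium sleeve (rim 70 high) bolted to the bench. The point is on the turning axis inside the bar, 12 below its top, 22 above the disc, 112 above the bench when unlocked. x axis along the bar (grip across it), z up. Brass nipples reach 73 mm out, 21 high. Either housing may be on the left.
- filter_orange_press (a joint): How far the orange cap is pushed down, m: 0 = up, unlocked; 0.014 = hard stop. Spring about 3 N at first, 11 N at the stop. Pins in J-shaped slots let the cap turn only when pushed down 0.009 or more (0.011 to 0.013 is good); the locked seat is at about 0.0045, where the spring holds it. The slots are closed above: the cap cannot be pulled off.
- filter_orange_turn (a joint): Angle of the orange cap, rad, growing clockwise seen from above: 0 = unlocked (bar points at the white marks on the rim), 1.571 = stop at the slot's end (bar points at the green marks). Let go beyond about 1.25, the cap rises into its seat; let go before that, it stays down and is not locked.
- filter_blue_grip (a point): The same point of the BLUE cap on the other housing, identical but for its colour, also unlocked, its axis 0.16 m or more away. To be left alone.

How it is judged:
On the way:
1. the orange cap is pushed down at least 8 mm while still unturned (value of joint filter_orange_press above 0.008 m and value of joint filter_orange_turn below 0.3 rad), for 0.05 s.
At the end, for the whole second after the job is handed in: The orange cap is turned at least 1.15 rad clockwise and has risen into its seat (pushed-in depth 2.5 to 6.5 mm, held by the spring), at rest; the blue cap is within 4 mm of where it was (value of joint filter_orange_turn above 1.15 rad and value of joint filter_orange_press between 0.0025 and 0.0065 m and velocity of joint filter_orange_turn between -0.05 and 0.05 rad/s and distance of filter_blue_grip from where it was at the start of the episode below 0.004 m); the robot touches nothing.
It fails at once if the blue cap is pressed or turned (distance of filter_blue_grip from where it was at the start of the episode above 0.006 m).
It also fails if it takes over 32 s, if anything falls off the work surface, if the arm or the gripper's body presses on something with over 40 N, if the wrist force passes 120 N, or if a joint passes its speed limit or range.

## Robot

A 7-joint arm with a two-finger parallel gripper is mounted at the origin on a cart in front of the work surface, level with it; the furniture and walls round the work are solid. World frame = base frame: x ahead of the robot, y to its left, z up, the work surface at z = 0. Lengths are in m, angles in rad, forces in N, time in s.
With the tool pointing down it reaches from about 0.4 to 0.875 m from the base axis. Payload 19.3 kg.
Tool frame: the origin (TCP) lies at the very end of the fingers, on their centre line; the grasp point (between the pads) lies 19 mm behind it (arm.pinch_z is the distance from the TCP to the grasp point, in m); z points along the fingers, y is the line along which they close (so a half turn about z gives the same grasp; the last joint's range is limited). The gripper opens to 85 mm and grips with 20 to 120 N. Pads are 22 mm wide; open, the fingers measure 114 mm over their backs; the gripper's body (76 mm by 85 mm) begins 54 mm behind the grasp point. The pads swing forward as they close: fully open they stand 13 mm farther back than shut.
Start: joints at [1.138, 0.521, -0.036, 1.599, 0.021, 1.021, -0.113], TCP at [0.222, -0.584, 0.231] pointing down, gripper open.
Joint ranges: [-2.91, 2.91], [-0.3, 2.13], [-1.5, 1.42], [0.17, 2.43], [-1.26, 4.41], [0.16, 1.93], [-2.52, 2.52]. Speed limits (rad/s): [1.89, 1.89, 2.39, 2.39, 3.01, 3.01, 3.01].

## Interface

Orientations are given as a unit quaternion [w, x, y, z].
In Python, from bench import arm, camrig gives the robot as it stands (arm), with the cameras (camrig).
- The arm moves only by the tool creep_tool, called after "Request:" as name(argument=value, ...) on one line, values as JSON. Schema: {"type":"object","properties":{"steps":{"type":"array","items":{"type":"object","properties":{"dx":{"type":"number"},"dy":{"type":"number"},"dz":{"type":"number"},"turn":{"type":"number"}},"additionalProperties":false},"minItems":1,"maxItems":20},"finger_gap":{"type":"number"},"squeeze":{"type":"number"},"only":{"type":"string"},"quiet":{"type":"boolean"},"lines":{"type":"string"}},"required":["steps"],"additionalProperties":false}. steps is a list of rows, 1 to 20 of them, each an object with the fields dx, dy, dz (the shift in m), turn (a turn about the tool's z in rad); a field left out counts as zero; each row is the pose to reach, as a shift and turn from the pose commanded when the call began, along the tool's axes at that moment; what a row does not reach only later rows make up. A row lasts 1/8 s, in which the tool goes at most 0.0625 m and 0.188 rad, less where a joint would pass 70% of its speed; a pose out of reach is approached as far as the arm can. finger_gap is the opening from 0.0 (shut) to 1.0 (fully open), set as the call begins (left out keeps the last). The fingers move at their own pace and stop on an object; squeeze is the grip in N (left out, the last holds). Time passes only in rows, so rows that do not move let the fingers close. The tool returns the time, the measured TCP pose, the force, the opening and the grip force at its end. only (a regular expression) keeps the lines of the reply that match it, lines (a string "A,B") keeps lines A to B, and quiet returns only ok. Input that does not fit is refused with a message, and nothing moves.
- arm.read_state(): the state, without advancing time (a new reading comes with each control period).
- camrig.snapshot(name): name is "side" or "top"; returns the picture (384x512x3 uint8, red, green, blue); there is no depth.
- camrig.camera_info(name): a dict with "fx", "fy", "cx", "cy" (pixels), "camera_from_world" (4x4, takes a point from world to camera coordinates). Camera axes: x right, y down, z forward; pixel columns grow to the right and rows downward; lengths in m; the calibration is good to about 2 mm. A picture is of the moment at which its call begins. camera_info takes no time and is no camera call.
- arm.job_done(): hands the job in; it is judged then, once.
The state is a dict: "time_s": time; "joints": joint angles; "qd": joint speeds; "joint_efforts": joint torques, N m; "position": TCP position; "eef_rot": TCP orientation; "contact_force": force on the tool from outside, world axes, zero at the start; "moment": the same for the moment, N m; "gripper_width": opening from 0.0 (shut) to 1.0 (fully open); "grip_force": force on a finger pad.
Only numpy, scipy, OpenCV 4.12 (cv2) and the standard library are available. Lean on these libraries where they do the work, as an engineer would, in place of code of your own. Each camera call takes 0.05 s, during which the arm holds its last target. There are 200 camera calls.

## Working session

There is one attempt and no reset: what is moved stays moved. The work goes in short steps, Python scripts to look and compute and a tool call to move; the robot and the scene stay as the last step left them, time stands still between calls to the robot, and variables do not carry over. Pictures are saved under pics/ and viewed, at most 10 in all, crops included, and the job is handed in when it is done.

```bash
mkdir -p pics
```

Run:
```python
from bench import arm, camrig
import cv2
for n in("top","side"):
    cv2.imwrite(f"pics/{n}0.png",camrig.snapshot(n)[:,:,::-1]); print(camrig.camera_info(n))
s=arm.read_state();print(s["time_s"],s["position"],s["eef_rot"],arm.pinch_z)
```

```text
{'fx': 358.7072565852026, 'fy': 358.7072565852026, 'cx': 255.62636400175106, 'cy': 191.9201381551193, 'camera_from_world': array([[ 0.02241093, -0.99944766,  0.02453819, -0.02238921],
       [-0.99048783, -0.02552969, -0.13521129,  0.51768664],
       [ 0.13576306, -0.02127457, -0.99051289,  0.88859003],
       [ 0.        ,  0.        ,  0.        ,  1.        ]])}
{'fx': 392.9291046865845, 'fy': 392.9291046865845, 'cx': 258.7811536683778, 'cy': 188.1198992272736, 'camera_from_world': array([[-0.99089636, -0.13438529,  0.00806205,  0.48208361],
       [-0.05957209,  0.38397985, -0.92141773,  0.13614507],
       [ 0.12072933, -0.91350975, -0.38848985,  0.81688214],
       [ 0.        ,  0.        ,  0.        ,  1.        ]])}
0.1 [ 0.22167239 -0.58407458  0.23083041] [-4.64192704e-04  9.83594585e-01  1.80392529e-01 -1.13282180e-04] 0.0187
```

View pics/top0.png

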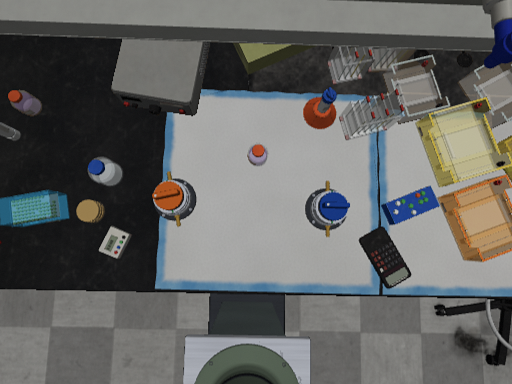

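View pics/side0.png

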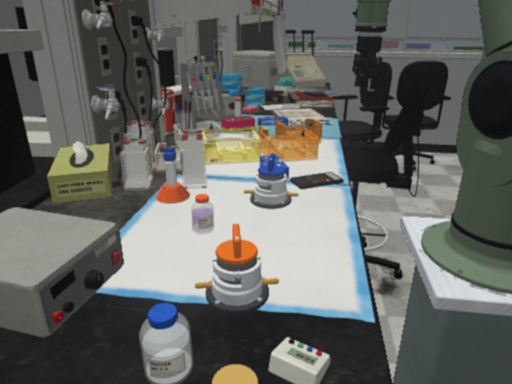

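Top view: orange housing at about (172,198), blue at (328,208). In the side view the orange cap is at about (237,250), with its bar seen nearly end-on. I'll enlarge both.

Run:
```python
import cv2,numpy as np
t=cv2.imread("pics/top0.png")[165:230,138:213];s=cv2.imread("pics/side0.png")[215:312,190:285]
a=cv2.resize(t,(390,338),interpolation=2);b=cv2.resize(s,(390,398),interpolation=2)
o=np.zeros((398,780,3),np.uint8);o[:338,:390]=a;o[:,390:]=b
cv2.imwrite("pics/crop.png",o)
```

```text
(no output)
```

View pics/crop.png

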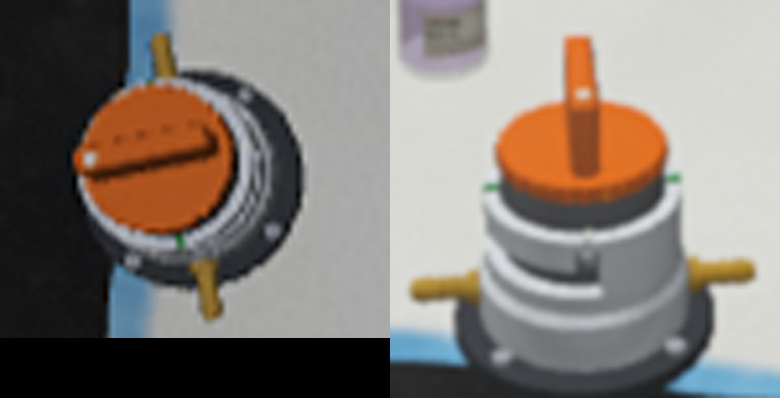

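Crop: the disc centre in the top view is about (168,195). The bar's white dot end is at (155,196), and the bar slopes slightly up to the right. Next I'll fit a disc and bar model to the orange masks in both views.

Create fit.py:
```python
import cv2,numpy as np
from bench import arm, camrig
from scipy.optimize import minimize
def proj(P,c):
    q=P@c["camera_from_world"][:3,:3].T+c["camera_from_world"][:3,3]
    return np.c_[c["fx"]*q[:,0]/q[:,2]+c["cx"],c["fy"]*q[:,1]/q[:,2]+c["cy"]]
def mask(img,roi):
    h=cv2.cvtColor(img,cv2.COLOR_BGR2HSV);m=cv2.inRange(h,(3,140,60),(18,255,255));z=m*0
    x0,y0,x1,y1=roi;z[y0:y1,x0:x1]=m[y0:y1,x0:x1]
    return cv2.morphologyEx(z,cv2.MORPH_CLOSE,np.ones((5,5)))
def model(p,c,K=4,dz=0):
    x,y,a,t=p;z=.09-dz
    th=np.linspace(0,2*np.pi,60)
    d=np.array([[x+.0345*np.cos(u),y+.0345*np.sin(u),h] for u in th for h in(z,z-t)])
    ca,sa=np.cos(a),np.sin(a)
    b=np.array([[x+l*ca-w*sa,y+l*sa+w*ca,h] for l in(-.03,.03) for w in(-.006,.006) for h in(z,z+.034)])
    im=np.zeros((384*K,512*K),np.uint8)
    for P in(d,b):
        cv2.fillConvexPoly(im,cv2.convexHull(np.round((proj(P,c)+.5)*K*16).astype(np.int32)),255,shift=4)
    return cv2.resize(im,(512,384),interpolation=cv2.INTER_AREA)/255.
if __name__=="__main__":
    R={"top":(138,165,213,230),"side":(190,215,285,312)}
    M={n:mask(cv2.imread(f"pics/{n}0.png"),R[n])/255. for n in R};C={n:camrig.camera_info(n) for n in R}
    for S in(["top"],["side"],["top","side"]):
        f=lambda p:sum(np.abs(model((p[0],p[1],p[2],abs(p[3])/10),C[n])-M[n]).sum() for n in S)
        best=min((minimize(f,[.48,.2,a,.08],method="Nelder-Mead",options=dict(initial_simplex=[[.48,.2,a,.08],[.51,.2,a,.08],[.48,.23,a,.08],[.48,.2,a+.3,.08],[.48,.2,a,.05]])) for a in(-1.9,-1.6,-1.3,-1.)),key=lambda r:r.fun)
        print(S,best.x.round(4),best.fun,[M[n].sum() for n in S])
```

```bash
python3 fit.py
```

```text
['top'] [ 0.4981  0.2028 -1.2024  0.0722] 36.4156862745098 [np.float64(660.0)]
['side'] [ 0.4969  0.206  -1.3741  0.0344] 51.18039215686274 [np.float64(908.0)]
['top', 'side'] [ 0.4978  0.2032 -1.371   0.0573] 106.96862745098039 [np.float64(660.0), np.float64(908.0)]
```

The views agree on (0.498, 0.203). The reach from the base is 0.54 m, which fits. Bar yaw is about -1.37: the side view is nearly end-on and so decides it, and the bar's edge slope in the top view gives about -1.35. Next is the conversion to tool axes.

Create go.py:
```python
import sys,numpy as np
from bench import arm, camrig
from scipy.spatial.transform import Rotation as R
s=arm.read_state();q=s["eef_rot"];r=R.from_quat([q[1],q[2],q[3],q[0]]);m=r.as_matrix()
print("y angle",np.arctan2(m[1,1],m[0,1]),"t",s["time_s"],s["joints"].round(3) if hasattr(s["joints"],"round") else s["joints"])
for a in sys.argv[1:]:
    print(a,(m.T@(np.array(eval(a))-s["position"])).round(4))
```

```bash
python3 go.py '(.42,-.2,.231)' '(.4978,.2035,.215)'
```

```text
y angle -1.2080252868767734 t 0.1 [ 1.138  0.522 -0.036  1.6    0.021  1.021 -0.113]
(.42,-.2,.231) [ 3.217e-01 -2.887e-01  1.000e-04]
(.4978,.2035,.215) [ 0.5376 -0.6383  0.0164]
```

Request:
creep_tool(steps=[{"dx": 0.04, "dy": -0.036, "turn": -0.1}, {"dx": 0.08, "dy": -0.072, "turn": -0.2}, {"dx": 0.12, "dy": -0.108, "turn": -0.3}, {"dx": 0.16, "dy": -0.144, "turn": -0.4}, {"dx": 0.2, "dy": -0.18, "turn": -0.5}, {"dx": 0.24, "dy": -0.216, "turn": -0.6}, {"dx": 0.28, "dy": -0.252, "turn": -0.7}, {"dx": 0.32, "dy": -0.289, "turn": -0.8}, {"dx": 0.351, "dy": -0.339, "turn": -0.9}, {"dx": 0.382, "dy": -0.389, "turn": -1.0}, {"dx": 0.413, "dy": -0.439, "turn": -1.1}, {"dx": 0.444, "dy": -0.489, "turn": -1.2}, {"dx": 0.475, "dy": -0.539, "turn": -1.3}, {"dx": 0.506, "dy": -0.589, "dz": 0.01, "turn": -1.4}, {"dx": 0.5376, "dy": -0.6383, "dz": 0.016, "turn": -1.409}, {"dx": 0.5376, "dy": -0.6383, "dz": 0.016, "turn": -1.409}, {"dx": 0.5376, "dy": -0.6383, "dz": 0.016, "turn": -1.409}, {"dx": 0.5376, "dy": -0.6383, "dz": 0.016, "turn": -1.409}], finger_gap=0.7)

```text
time_s: 2.35
position: [0.498, 0.2019, 0.2154]
eef_rot: [0.0, 0.633, 0.774, -0.0]
contact_force: [0.7, -0.6, 0.3]
gripper_width: 0.704
grip_force: 0.0
```

```bash
python3 go.py '(.4978,.2035,.097)'
```

Run:
```python
from bench import arm, camrig
import cv2,numpy as np
a=camrig.snapshot("top")[120:260,90:270,::-1];b=camrig.snapshot("side")[130:320,150:330,::-1]
o=np.zeros((400,800,3),np.uint8);a=cv2.resize(a,(400,311));o[:311,:400]=a;o[:,400:]=cv2.resize(b,(400,400));cv2.imwrite("pics/c1.png",o)
```

```text
y angle 0.19921040123581932 t 2.35 [-0.035  0.46  -0.62   1.825  0.321  0.958 -0.594]
(.4978,.2035,.097) [1.700e-03 1.000e-04 1.184e-01]
```

View pics/c1.png

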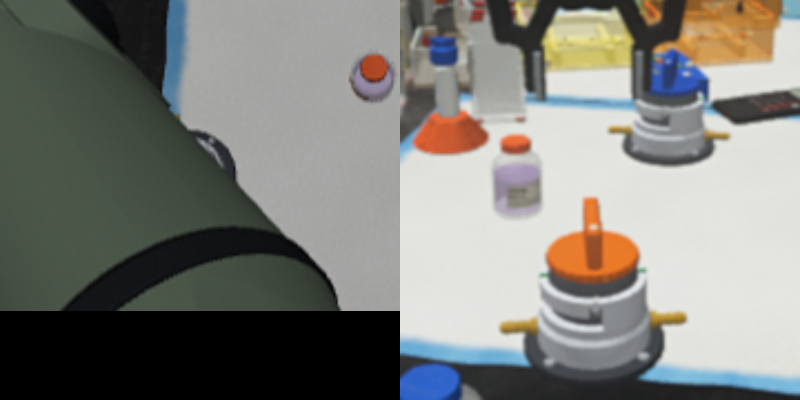

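Side crop: the open fingers (x about 540 and 640) straddle the bar (x about 593), so they're centred. The arm hides the cap in the top view. Descending.

Request:
creep_tool(steps=[{"dx": 0.0015, "dz": 0.03}, {"dx": 0.0015, "dz": 0.06}, {"dx": 0.0015, "dz": 0.09}, {"dx": 0.0015, "dz": 0.108}, {"dx": 0.0015, "dz": 0.118}, {"dx": 0.0015, "dz": 0.118}, {"dx": 0.0015, "dz": 0.118}])

```text
time_s: 3.32
position: [0.498, 0.2049, 0.0981]
eef_rot: [0.0, 0.633, 0.774, 0.001]
contact_force: [1.3, 0.4, 0.8]
gripper_width: 0.698
grip_force: 0.0
```

Request:
creep_tool(steps=[{}, {}, {}, {}, {}, {}], finger_gap=0, squeeze=80)

```text
time_s: 4.08
position: [0.4974, 0.2047, 0.0973]
eef_rot: [-0.0, 0.633, 0.774, -0.0]
contact_force: [-3.6, 0.2, 3.0]
gripper_width: 0.123
grip_force: 80.2
```

Run:
```python
from bench import arm, camrig
import cv2
b=camrig.snapshot("side")[130:320,150:330,::-1]
cv2.imwrite("pics/c2.png",cv2.resize(b,(540,570)))
```

```text
(no output)
```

View pics/c2.png

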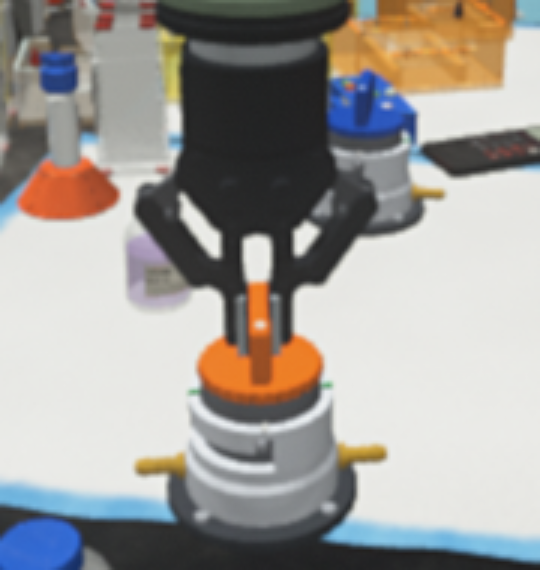

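Gripped: the pads are on both faces of the bar (258,310) and the opening of 0.123 (about 10–12 mm) matches its thickness. Pressing down.

Request:
creep_tool(steps=[{"dz": 0.004}, {"dz": 0.008}, {"dz": 0.012}, {"dz": 0.012}, {"dz": 0.012}])

```text
time_s: 4.75
position: [0.4975, 0.2048, 0.0854]
eef_rot: [-0.0, 0.633, 0.775, -0.0]
contact_force: [-6.2, -0.4, 10.2]
gripper_width: 0.124
grip_force: 81.1
```

```bash
python3 go.py
```

```text
y angle 0.2010541149404256 t 4.75 [-0.122  0.639 -0.522  1.925  0.478  0.702 -0.73 ]
```

An upward force of 10 N fits a depth of about 12 mm. Turning clockwise, which is positive about the tool's downward z.

Request:
creep_tool(steps=[{"turn": 0.13}, {"turn": 0.26}, {"turn": 0.39}, {"turn": 0.52}, {"turn": 0.52}])

```text
time_s: 5.38
position: [0.4983, 0.2047, 0.0858]
eef_rot: [0.0, 0.811, 0.585, 0.001]
contact_force: [-0.8, -2.3, 9.7]
gripper_width: 0.126
grip_force: 81.2
```

```bash
python3 go.py
```

```text
y angle -0.3211716693817391 t 5.375 [-0.218  0.615 -0.387  1.929  0.363  0.664 -1.15 ]
```

Request:
creep_tool(steps=[{"turn": 0.13}, {"turn": 0.26}, {"turn": 0.39}, {"turn": 0.52}, {"turn": 0.65}, {"turn": 0.78}, {"turn": 0.9}, {"turn": 0.98}, {"turn": 1.02}, {"turn": 1.02}])

```text
time_s: 6.62
position: [0.4992, 0.2034, 0.0859]
eef_rot: [0.001, 0.993, 0.115, 0.001]
contact_force: [3.5, -8.6, 9.8]
gripper_width: 0.123
grip_force: 81.2
```

```bash
python3 go.py; python3 -c "
from bench import arm, camrig;print(arm.read_state()['moment'])"
```

```text
y angle -1.3406169220505688 t 6.625 [-0.414  0.593 -0.115  1.939  0.115  0.614 -1.944]
[-2.33434572 -0.94762191  0.12288358]
```

Turned 1.54 rad with almost no torque. I'll ease up toward the seat, then release and look.

Request:
creep_tool(steps=[{"dz": -0.003}, {"dz": -0.006}, {"dz": -0.007}, {"dz": -0.007}])

```text
time_s: 7.12
position: [0.4991, 0.2033, 0.0927]
eef_rot: [0.001, 0.993, 0.115, 0.001]
contact_force: [4.8, -8.2, 5.6]
gripper_width: 0.124
grip_force: 80.7
```

Request:
creep_tool(steps=[{}, {}, {}, {}], finger_gap=0.6)

```text
time_s: 7.62
position: [0.4976, 0.2048, 0.0922]
eef_rot: [-0.0, 0.993, 0.116, -0.0]
contact_force: [-0.8, -0.4, -0.1]
gripper_width: 0.603
grip_force: 0.0
```

Request:
creep_tool(steps=[{"dz": -0.02}, {"dz": -0.05}, {"dz": -0.09}, {"dz": -0.13}, {"dz": -0.16}, {"dz": -0.16}, {"dz": -0.16}])

```text
time_s: 8.5
position: [0.4973, 0.2046, 0.2517]
eef_rot: [0.0, 0.993, 0.116, -0.0]
contact_force: [1.3, -0.3, -0.0]
gripper_width: 0.6
grip_force: 0.0
```

Run:
```python
from bench import arm, camrig
import cv2
b=camrig.snapshot("side")[130:320,150:330,::-1]
cv2.imwrite("pics/c3.png",cv2.resize(b,(540,570)))
```

```text
(no output)
```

View pics/c3.png

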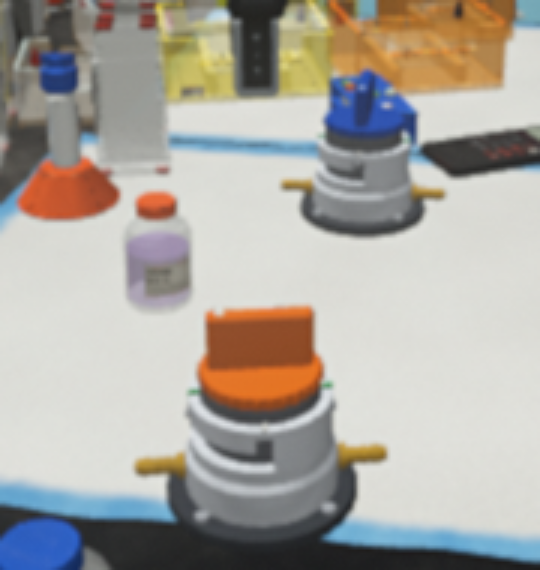

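The bar now lies across the view, in line with the green marks (192,392) and (328,385), and the disc sits slightly lower than before. I'll fit the depth and angle in the side view, and do the same on the first picture for reference.

Run:
```python
from fit import *
c=camrig.camera_info("side");i0=cv2.imread("pics/side0.png");i1=np.ascontiguousarray(camrig.snapshot("side")[:,:,::-1])
for im,a0 in((i0,-1.37),(i1,-2.9)):
    M=mask(im,(190,215,285,312))/255.
    f=lambda p:np.abs(model((.497+p[0],.2045,a0+p[1]*10,.0045),c,dz=p[2])-M).sum()
    r=min((minimize(f,[0,0,d],method="Nelder-Mead",options=dict(initial_simplex=[[0,0,d],[.005,0,d],[0,.02,d],[0,0,d+.004]])) for d in(0,.004,.009)),key=lambda r:r.fun)
    print(r.x[0],a0+10*r.x[1],r.x[2],r.fun)
```

```text
0.0006286814373060031 -1.3746636436817092 0.0006497993099974449 52.61176470588235
0.0007555573013174519 -2.8976199594596523 0.005659429887028764 64.2392156862745
```

Turned about 1.52 rad and 5.0 mm below the starting height, so it's seated. Blue is untouched.

```bash
python3 -c "
from bench import arm, camrig;print(arm.job_done())"
```

```text
the job is handed in; nothing more can be done
None
```

The orange cap was pushed down, turned about 1.52 rad clockwise and released; the side camera shows it locked in its seat about 5 mm down, the blue cap was not touched, and the job was handed in at about 8.6 s (no verdict was returned).

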